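# Bolt the vanity case shut

## Task

Lock the vanity case on the dresser: lift the bolt's ball handle out of the notch it lies in, slide the bolt across through the staple on the other lid leaf, find the far notch, which lies just short of the soft stop at the end of the travel, lower the handle fully down into it and let go. Work gently: do not ram the bolt against the stop or force the handle down on the rail, and leave the cologne, compact, tin and hair clip where they are.

Things in the scene. Friction and masses are not known exactly. Their poses are not given: they have to be found in the camera images.
- case: White vanity case, fixed, 164 x 300 mm, lid top 55 mm high. Origin: centre of its underside; z up, y along its length. A steel barrel bolt lies along y on its two-leaf wooden lid, the staple (30 mm high) that receives it stands on the +y leaf. The bolt's handle points to -x, the robot's side. Yaw within 0.4 rad.
- barrel: Fixed steel barrel (back plate, two loops) that carries the bolt and handle. Origin: on the bolt's axis, 18 mm above the lid, at the handle's station when bolt is 0. y: the bolt's sliding direction, towards the staple; z up; -x: the handle's side. Its loops rise 10 mm above the axis, at y = -35 and +78 mm.
- bolt (a joint): How far (m) the 10 mm steel rod, with its handle, has slid along the barrel's +y. Starts near 0 (drawn back). Friction about 1 to 2 N; it stays where it is left.
- handle (a joint): Angle (rad) of the handle about the bolt's axis: 0 = fully down in a notch, the stem then pointing to the barrel's -x and 0.12 rad above level; grows as it is lifted; range ends at 0.90. Above 0.66 the stem clears the rail: slide at about 0.78. Off the notches the stem rests on the rail at 0.48 to 0.63. The handle weighs about 45 g and falls when let go.
- knob (a point): Centre of the 14 mm steel ball at the handle's end, 50 mm from the bolt's axis on a 7 mm square stem; handle down, it is 24 mm above the lid. Pinch it from above, fingers on its barrel +y and -y sides, their tips at most 15 mm below its centre; it then turns freely between them as it is swung in an arc round the axis.
- near_notch (a point): The notch where the handle lies at the start, at bolt = 0. It is 11 mm wide (the stem has 2 mm to either side) and 12 mm deep, cut in an upright 4 mm steel plate that runs along the bolt 16 to 20 mm out from its axis.
- rail (a point): Top of the solid rail between the two notches, 10 mm above the bolt's axis; the plates are 16 to 24 mm out from the axis. Pressing the handle on rail, notch walls or stop with more than 20 N is too hard; on the rail that is only about 7 N at the ball (lever).
- far_span (a point): Middle of the span in which the far notch lies, at bolt = 40 mm. The notch is NOT measured: its plate is screwed on through slots, its centre anywhere from bolt = 31 to 49 mm. It is 11 mm wide, 12 mm deep. Past it come 6 mm of rail, then a black rubber stop 15 mm above the axis: the raised stem meets it 8 mm past the notch's centre. The stop gives 1 mm per 5 N for 3 mm, then is hard.
- cologne: Bystander: clear glass cologne bottle with black cap, 34 x 56 x 116 mm, loose; origin at the centre of its underside.
- compact: Bystander: round black compact, 72 mm across, 19 mm high, loose; origin at the centre of its underside.
- tin: Bystander: steel bobby-pin tin, 50 x 72 x 24 mm, loose; origin at the centre of its underside.
- clip: Bystander: flat metal hair clip, 14 x 66 x 11 mm, loose; origin at the centre of its underside.

How it is judged:
On the way, in this order (a step that is already met when the one before it is completed fails the run):
1. the handle is lifted clear of the first notch while the bolt is still drawn back (value of joint handle above 0.6 rad and value of joint bolt below 0.01 m), for 0.1 s.
2. the bolt is slid across with the handle raised (value of joint bolt above 0.028 m and value of joint handle above 0.4 rad), for 0.1 s.
At the end, for the whole second after the job is handed in: The bolt is shot at least 28 mm, through the staple, with the handle within 0.12 rad of fully down in the far notch, at rest and released; cologne, compact, tin and clip within 15 mm of their starting places (value of joint bolt between 0.028 and 0.06 m and value of joint handle below 0.12 rad and velocity of joint bolt between -0.01 and 0.01 m/s and velocity of joint handle between -0.1 and 0.1 rad/s and distance of each of cologne, compact, tin, clip from where it was at the start of the episode below 0.015 m); the robot touches nothing.
It fails at once if the handle presses on the stop, rail or notch with more than 20 N (contact force between barrel and case above 20 N).
It fails at once if the cologne is pushed more than 15 mm (distance of cologne from where it was at the start of the episode above 0.015 m).
It fails at once if the compact is pushed more than 15 mm (distance of compact from where it was at the start of the episode above 0.015 m).
It fails at once if the tin is pushed more than 15 mm (distance of tin from where it was at the start of the episode above 0.015 m).
It fails at once if the clip is pushed more than 15 mm (distance of clip from where it was at the start of the episode above 0.015 m).
It also fails if it takes over 64 s, if anything falls off the work surface, if the arm or the gripper's body presses on something with over 40 N, if the wrist force passes 120 N, or if a joint passes its speed limit or range.

## Robot

A 6-joint arm with a two-finger parallel gripper is mounted at the origin on the work surface. World frame = base frame: x ahead of the robot, y to its left, z up, the work surface at z = 0. Lengths are in m, angles in rad, forces in N, time in s.
With the tool pointing down it reaches from about 0.25 to 0.775 m from the base axis. Payload 4 kg.
Tool frame: the origin (TCP) lies at the very end of the fingers, on their centre line; the grasp point (between the pads) lies 19 mm behind it (ctrl.tcp_to_grasp is the distance from the TCP to the grasp point, in m); z points along the fingers, y is the line along which they close (so a half turn about z gives the same grasp; the last joint's range is limited). The gripper opens to 94 mm and grips with 3 to 60 N. Pads are 16 mm wide; open, the fingers measure 119 mm over their backs; the gripper's body (75 mm by 177 mm) begins 78 mm behind the grasp point.
Start: joints at [1.244, 0.087, 1.371, -0, 1.684, -0.103], TCP at [0.122, 0.536, 0.206] pointing down, gripper open.
Joint ranges: [-3.1, 3.1], [-0.76, 2.03], [0.27, 2.55], [-1.08, 4.22], [0.17, 2.65], [-2.57, 2.57]. Speed limits (rad/s): [2.79, 2.79, 3.14, 3.14, 3.14, 3.14].

## Interface

Orientations are given as [roll, pitch, yaw] about the fixed x, y, z axes, in that order (R = Rz(yaw) Ry(pitch) Rx(roll)).
In Python, from workcell import ctrl gives the robot as it stands.
- The arm moves only by the tool apply_moves, never from a script. Its argument "deltas" is text: rows parted by semicolons, each of 7 numbers parted by spaces: the turn, a rotation vector about the tool's x, y, z in rad, then the shift along the tool's x, y, z in m, then the closure, from 0 (fully open) to 1 (shut). A call has 1 to 5 rows; each row shifts and turns the commanded pose from where the row before left it, along the tool's axes as they then stand; what a row does not reach is not made up. A row lasts 1/8 s, in which the tool goes at most 62.5 mm and 10.7 degrees, less where a joint would pass 70% of its speed; a pose out of reach is approached as far as the arm can. A call is refused whole if a number of a shift passes 0.0625 or a number of a turn 0.188, either way. A call with a gripper value outside its range is refused whole. The fingers move at their own pace and stop on an object; the grip force is fixed at half the most. Time passes only in rows, so rows that do not move let the fingers close. It gives the time, the measured TCP pose, the force, the opening and the grip force at its end, in the units of the state.
- ctrl.state(): the state, without advancing time (a new reading comes with each control period).
- ctrl.capture(name): name is "side" or "top"; returns the picture (400x640x3 uint8, red, green, blue); there is no depth.
- ctrl.camera_model(name): a dict with "mtx" (3x3 intrinsics, pixels), "R" (3x3) and "t" (3): a world point X has camera coordinates R X + t. Camera axes: x right, y down, z forward; pixel columns grow to the right and rows downward; lengths in m; the calibration is good to about 2 mm. A picture is of the moment at which its call begins. camera_model takes no time and is no camera call.
- ctrl.sign_off(): hands the job in; it is judged then, once.
The state is a dict: "time": time; "qpos": joint angles; "qvel": joint speeds; "tau": joint torques, N m; "tool_pos": TCP position; "orientation": TCP orientation; "wrist_force": force on the tool from outside, world axes, zero at the start; "moment": the same for the moment, N m; "width": finger opening in m; "grip_force": force on a finger pad.
Only numpy, scipy, OpenCV 4.12 (cv2) and the standard library are available. Lean on these libraries where they do the work, as an engineer would, in place of code of your own. Each camera call takes 0.05 s, during which the arm holds its last target. There are 200 camera calls.

## Working session

There is one attempt and no reset: what is moved stays moved. The work goes in short steps, Python scripts to look and compute and a tool call to move; the robot and the scene stay as the last step left them, time stands still between calls to the robot, and variables do not carry over. Pictures are saved under pics/ and viewed, at most 10 in all, crops included, and the job is handed in when it is done.

Besides the shell and the picture viewer there is one more tool, called by a JSON object that holds its "name" and its "arguments". apply_moves: Moves the arm, as the interface text tells. Its arguments: {"type":"object","properties":{"deltas":{"type":"string"}},"required":["deltas"]}

```bash
mkdir -p pics
python3 - <<'E'
from workcell import ctrl
import cv2
for n in("top","side"):
    cv2.imwrite(f"pics/{n}0.png",ctrl.capture(n)[:,:,::-1])
    m=ctrl.camera_model(n);print(n,m["mtx"],m["R"],m["t"])
print(ctrl.state())
E
```

```text
top [[361.98606636   0.         318.50514253]
 [  0.         361.98606636 197.95816305]
 [  0.           0.           1.        ]] [[-0.02679271 -0.99959363  0.00973321]
 [-0.9982017   0.02623055 -0.05390114]
 [ 0.05362393 -0.01115986 -0.99849884]] [0.08551353 0.58491328 0.88161472]
side [[414.53243676   0.         320.88494494]
 [  0.         414.53243676 201.20385117]
 [  0.           0.           1.        ]] [[ 0.92630511 -0.37597226 -0.02457024]
 [-0.21615136 -0.47686672 -0.85198399]
 [ 0.30860562  0.79450802 -0.52299099]] [-0.51806692  0.24909577  0.70494913]
{'time': 0.1, 'qpos': array([ 1.24388067e+00,  8.78967908e-02,  1.37208174e+00, -2.18580986e-05,
        1.68364348e+00, -1.03106004e-01]), 'qvel': array([ 0.00033495, -0.00197115, -0.0017466 ,  0.00061147, -0.00059506,
        0.0009236 ]), 'tau': array([ 1.93870954e-03, -3.41253483e+01, -3.03299975e+01,  7.19950092e-02,
        3.04352771e-02, -1.08402871e-04]), 'tool_pos': array([0.12192271, 0.53579916, 0.20442352]), 'orientation': array([-3.13957183e+00, -1.87260286e-04,  2.91778037e+00]), 'wrist_force': array([-1.25036775,  0.28705054, -0.47203844]), 'moment': array([-0.00390329, -0.00837014,  0.01884153]), 'grip_force': 0.0, 'width': 0.09410474351415754}
```

View pics/top0.png

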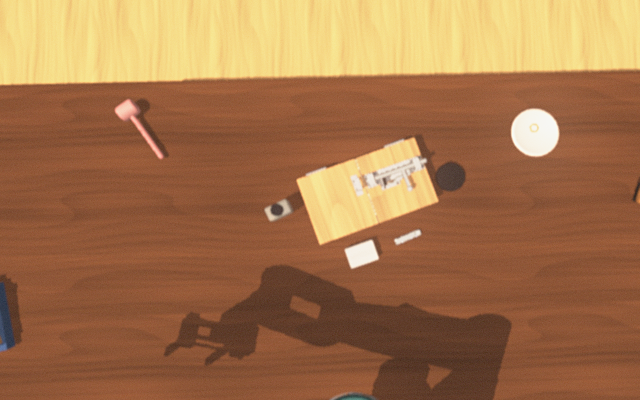

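View pics/side0.png

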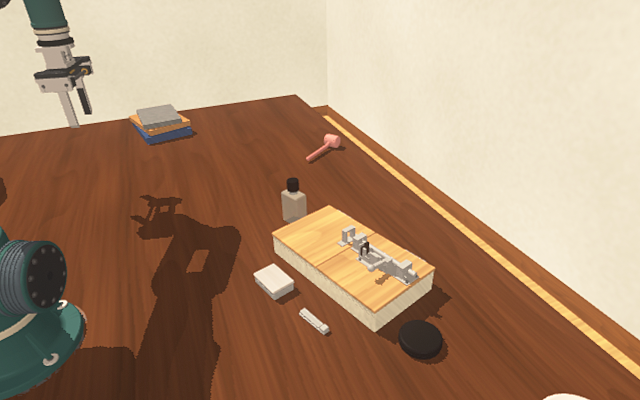

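The top view shows the case at about (367,190) with the bolt at about (395,175). The cologne is at (280,210), compact (451,177), tin (362,254) and clip (408,237). The side view shows the black stop at (364,248). Next I'll zoom in on the bolt.

Run:
```python
import cv2,numpy as np
a=cv2.imread("pics/top0.png")[145:205,340:440]
b=cv2.imread("pics/side0.png")[215:295,325:425]
a=cv2.resize(a,None,fx=8,fy=8,interpolation=cv2.INTER_CUBIC)[:,:800]
b=cv2.resize(b,None,fx=7.4,fy=7.4,interpolation=cv2.INTER_CUBIC)
cv2.imwrite("pics/top1.png",a);cv2.imwrite("pics/side1.png",b)
```

```text
(no output)
```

View pics/top1.png

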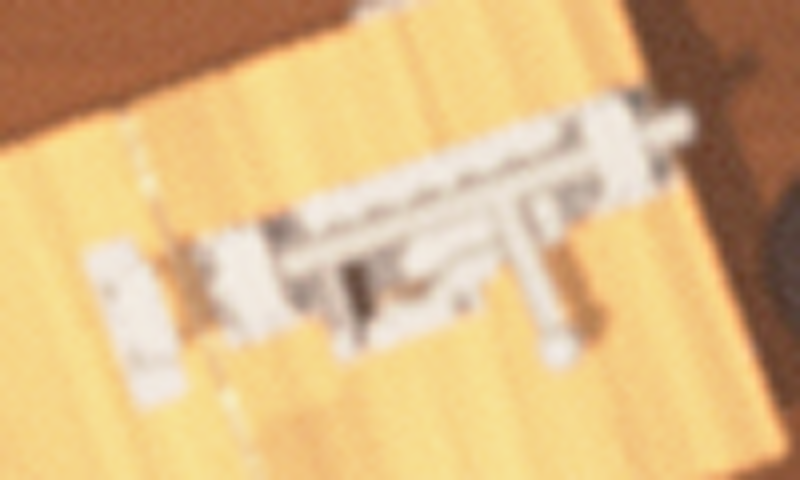

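View pics/side1.png

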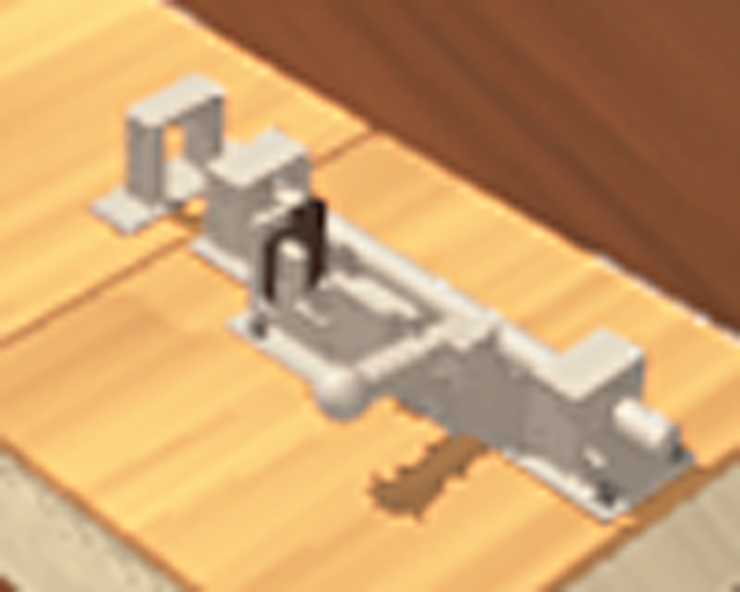

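The top crop shows the knob at (562,350) and the rod running from (690,128) to (285,262). The side crop shows the knob at (341,393), the black stop around (295,250), and a light post at (290,270) that may be the 6 mm of rail beside the far notch.

```bash
cat > h.py <<'E'
from workcell import ctrl
import numpy as np, cv2
def ray(n,uv):
    m=ctrl.camera_model(n);R=m["R"];C=-R.T@m["t"]
    d=R.T@np.linalg.solve(m["mtx"],[uv[0],uv[1],1]);return C,d/np.linalg.norm(d)
def onz(n,uv,z):
    C,d=ray(n,uv);return C+d*(z-C[2])/d[2]
def tri(a,b):
    (C1,d1),(C2,d2)=ray("top",a),ray("side",b)
    s=np.linalg.lstsq(np.c_[d1,-d2],C2-C1,rcond=None)[0]
    p,q=C1+s[0]*d1,C2+s[1]*d2;return (p+q)/2,np.linalg.norm(p-q)
T=lambda x,y:((x+.5)/8-.5+340,(y+.5)/8-.5+145)
S=lambda x,y:((x+.5)/7.4-.5+325,(y+.5)/7.4-.5+215)
def onplane(n,uv,p,nrm):
    C,d=ray(n,uv);return C+d*((p-C)@nrm)/(d@nrm)
E
python3 - <<'E'
from h import *
k,e=tri(T(562,350),S(341,393));print("knob",k,e, onz("top",T(562,350),.079),onz("side",S(341,393),.079))
a=onz("top",T(690,128),.075);b=onz("top",T(285,262),.075);print(a,b)
yv=(b-a)/np.linalg.norm(b-a);print("yaw rod",np.arctan2(-yv[0],yv[1]))
c1=onz("top",T(785,440),.055);c2=onz("top",T(625,0),.055);v=c2-c1;print("yaw edge",np.arctan2(v[1],v[0]))
yaw=(np.arctan2(-yv[0],yv[1])+np.arctan2(v[1],v[0]))/2
X=np.array([np.cos(yaw),np.sin(yaw),0]);Y=np.array([-X[1],X[0],0])
K=onz("side",S(341,393),.079)
K=(k+K*0+k)/2
O=k+X*.0496; O[2]=.073
loc=lambda p:np.round(1000*np.array([(p-O)@X,(p-O)@Y,p[2]-.073]),1)
print("O",O,loc(a),loc(b))
hsv=None
for nm,pt in dict(postTL=(280,245),postTR=(303,245),postB=(290,300),stopL=(266,240),stopLB=(268,300),stopTopR=(325,200),stopBR=(318,290),nearstem=(480,330),railTopR=(420,315),railTopL=(345,275),railEdge=(325,325)).items():
    print(nm,[loc(onplane("side",S(*pt),O+X*x,X)) for x in(-.024,-.020,-.016)])
for pt in((372,290),(345,290),(300,300)):print("top",pt,loc(onz("top",T(*pt),.088)),loc(onz("top",T(*pt),.083)))
E
```

```text
knob [ 0.60006452 -0.14047247  0.08015305] 0.0003872832504410344 [ 0.60032963 -0.14085731  0.079     ] [ 0.60053873 -0.13926335  0.079     ]
[ 0.6645247  -0.18194696  0.075     ] [ 0.62833843 -0.06232476  0.075     ]
yaw rod 0.29375303674661163
yaw edge 0.3068752371457453
O [ 0.64744461 -0.12579978  0.073     ] [ -0.3 -58.7   2. ] [ 0.5 66.3  2. ]
postTL [array([-24. ,  47.7,  10.7]), array([-20. ,  51.6,   6.4]), array([-16. ,  55.6,   2. ])]
postTR [array([-24. ,  39.6,  15.5]), array([-20. ,  43.5,  11.2]), array([-16. ,  47.4,   6.8])]
postB [array([-24. ,  43.4,  -4.5]), array([-20. ,  47.3,  -9. ]), array([-16. ,  51.2, -13.5])]
stopL [array([-24. ,  52.8,   9.4]), array([-20. ,  56.7,   5. ]), array([-16. ,  60.7,   0.6])]
stopLB [array([-24. ,  51.3,  -9.3]), array([-20. ,  55.3, -13.9]), array([-16. ,  59.3, -18.4])]
stopTopR [array([-24. ,  32.7,  33.6]), array([-20. ,  36.5,  29.4]), array([-16. ,  40.3,  25.2])]
stopBR [array([-24. ,  33.8,   4.6]), array([-20. ,  37.6,   0.2]), array([-16. ,  41.4,  -4.2])]
nearstem [array([-24. , -19.5,  24.8]), array([-20. , -16.2,  20.6]), array([-16. , -12.9,  16.4])]
railTopR [array([-24. ,  -0.6,  17.7]), array([-20. ,   3. ,  13.4]), array([-16. ,   6.5,   9.1])]
railTopL [array([-24. ,  24.8,  14.8]), array([-20. ,  28.5,  10.5]), array([-16. ,  32.2,   6.2])]
railEdge [array([-24. ,  30.8,  -4.9]), array([-20. ,  34.6,  -9.4]), array([-16. ,  38.4, -13.9])]
top (372, 290) [-15.7  47.9  15. ] [-15.6  46.8  10. ]
top (345, 290) [-13.2  55.2  15. ] [-13.1  54.1  10. ]
top (300, 300) [-11.8  68.3  15. ] [-11.6  67.4  10. ]
```

The knob is at about (0.600, -0.140, 0.079) and the yaw is about 0.30. The stop face is at about 47.7 mm, which puts the far notch near bolt = 36 mm. I'll move above the knob now.

{"name": "apply_moves", "arguments": {"deltas": "0 0 0 -0.044 -0.0395 0 0; 0 0 0 -0.044 -0.0395 0 0; 0 0 0 -0.044 -0.0395 0 0; 0 0 0 -0.044 -0.0395 0 0; 0 0 0 -0.044 -0.0395 0 0"}}

```text
time: 0.72
tool_pos: [0.2933, 0.2931, 0.2051]
orientation: [-3.141, 0.0, 2.918]
wrist_force: [1.4, -0.6, 0.6]
width: 0.0944
grip_force: 0.0
```

{"name": "apply_moves", "arguments": {"deltas": "0 0 0 -0.044 -0.0395 0 0; 0 0 0 -0.044 -0.0395 0 0; 0 0 0 -0.044 -0.0395 0 0; 0 0 0 -0.044 -0.0395 0 0; 0 0 0 -0.044 -0.0395 0 0"}}

```text
time: 1.35
tool_pos: [0.464, 0.0517, 0.2051]
orientation: [3.141, -0.0, 2.917]
wrist_force: [0.1, 0.1, 0.1]
width: 0.0941
grip_force: 0.0
```

{"name": "apply_moves", "arguments": {"deltas": "0 0 0 -0.044 -0.0395 0 0; 0 0 0 -0.044 -0.0395 0 0; 0 0 0 -0.044 -0.0395 0 0; 0 0 0 -0.044 -0.0395 0 0"}}

```text
time: 1.85
tool_pos: [0.6006, -0.1413, 0.2047]
orientation: [3.141, -0.001, 2.918]
wrist_force: [0.7, 0.7, 0.2]
width: 0.0937
grip_force: 0.0
```

{"name": "apply_moves", "arguments": {"deltas": "0 0 -0.175 0 0 0 0.4; 0 0 -0.175 0 0 0 0.4; 0 0 -0.174 0 0 0 0.4; 0 0 0 0 0 0 0.4"}}

```text
time: 2.35
tool_pos: [0.5997, -0.1396, 0.2047]
orientation: [3.141, -0.001, -2.844]
wrist_force: [0.3, 0.1, -0.7]
width: 0.0581
grip_force: 0.0
```

{"name": "apply_moves", "arguments": {"deltas": "0 0 0 0 0 0.04 0.6; 0 0 0 0 0 0.04 0.6; 0 0 0 0 0 0.03 0.6; 0 0 0 0 0 0.02 0.6; 0 0 0 0 0 0.007 0.6"}}

```text
time: 2.98
tool_pos: [0.5988, -0.1391, 0.0664]
orientation: [3.139, -0.003, -2.844]
wrist_force: [0.5, -0.4, 0.2]
width: 0.0373
grip_force: 0.0
```

Run:
```python
from h import *
a=ctrl.capture("top")[145:205,360:440,::-1];b=ctrl.capture("side")[215:295,325:425,::-1]
a=cv2.resize(a,(400,300),interpolation=2);b=cv2.resize(b,(400,320),interpolation=2)[:300]
cv2.imwrite("pics/g.png",np.hstack([a,b]));s=ctrl.state();print(s["tool_pos"],s["width"])
```

```text
[ 0.59952626 -0.13938571  0.06773452] 0.03781427501999933
```

View pics/g.png

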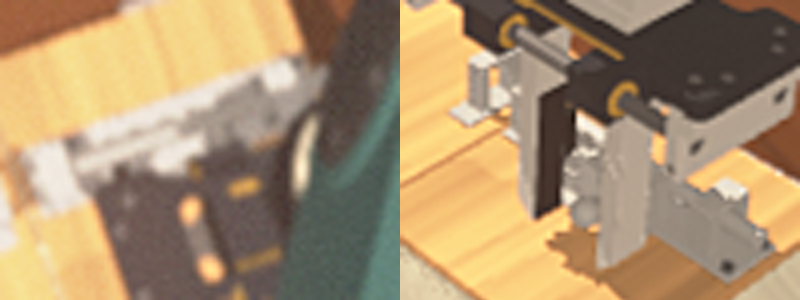

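The side crop shows the knob at about (578,200) between the two fingers, and the top view is hidden by the gripper. I'll close in small steps and watch the wrist force.

{"name": "apply_moves", "arguments": {"deltas": "0 0 0 0 0 0 0.75; 0 0 0 0 0 0 0.8; 0 0 0 0 0 0 0.8; 0 0 0 0 0 0 0.8"}}

```text
time: 3.58
tool_pos: [0.6002, -0.1396, 0.0688]
orientation: [-3.141, 0.001, -2.841]
wrist_force: [-0.0, -0.0, -0.4]
width: 0.0188
grip_force: 0.0
```

{"name": "apply_moves", "arguments": {"deltas": "0 0 0 0 0 0 0.82; 0 0 0 0 0 0 0.83; 0 0 0 0 0 0 0.83"}}

```text
time: 3.95
tool_pos: [0.6, -0.1396, 0.0684]
orientation: [3.141, 0.0, -2.841]
wrist_force: [0.2, 0.0, -0.0]
width: 0.0158
grip_force: 0.0
```

{"name": "apply_moves", "arguments": {"deltas": "0 0 0 0 0 0 0.85; 0 0 0 0 0 0 0.88; 0 0 0 0 0 0 0.88"}}

```text
time: 4.32
tool_pos: [0.6, -0.1399, 0.0684]
orientation: [-3.141, 0.0, -2.842]
wrist_force: [0.5, -0.9, 0.3]
width: 0.0121
grip_force: 30.0
```

{"name": "apply_moves", "arguments": {"deltas": "0 0 0 -0.0008 0 -0.0049 0.88; 0 0 0 -0.0014 0 -0.0048 0.88; 0 0 0 0 0 0 0.88"}}

```text
time: 4.7
tool_pos: [0.6021, -0.139, 0.0786]
orientation: [-3.142, -0.0, -2.841]
wrist_force: [0.6, -0.3, -2.6]
width: 0.012
grip_force: 30.0
```

Run:
```python
from h import *
b=ctrl.capture("side")[215:295,325:425,::-1]
cv2.imwrite("pics/g2.png",cv2.resize(b,(700,560),interpolation=2));s=ctrl.state();print(s["tool_pos"],s["width"],s["wrist_force"])
```

```text
[ 0.60201156 -0.13898903  0.07832056] 0.011923205274436079 [ 1.03054096 -1.2945865  -2.32809014]
```

View pics/g2.png

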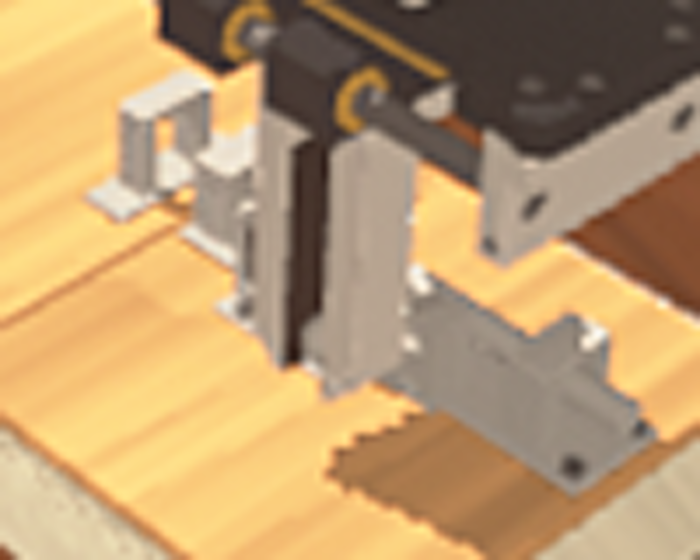

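The side crop shows the fingers shut, with a ball-like patch at about (318,350) close to the fingertips. I'll check where the lifted and unlifted ball should appear.

Run:
```python
from h import *
m=ctrl.camera_model("side")
def px(p):
    c=m["mtx"]@(m["R"]@p+m["t"]);return np.round(((c[:2]/c[2]-[325,215])+.5)*7-.5)
O=np.array([.6474,-.1258,.073]);X=np.array([np.cos(.298),np.sin(.298),0])
for th in(0,.1,.2):
    k=O-X*.05*np.cos(.12+th)+np.array([0,0,.05*np.sin(.12+th)]);print(th,px(k),k)
print("tcp",px(ctrl.state()["tool_pos"]))
```

```text
0 [323. 375.] [ 0.59994744 -0.14037487  0.07898561]
0.1 [326. 359.] [ 0.60075573 -0.14012661  0.08391148]
0.2 [330. 342.] [ 0.60203008 -0.1397352   0.08872833]
tcp [327. 372.]
```

{"name": "apply_moves", "arguments": {"deltas": "0 0 0 -0.0018 0 -0.0047 0.88; 0 0 0 -0.0023 0 -0.0044 0.88; 0 0 0 -0.0027 0 -0.0042 0.88; 0 0 0 -0.0031 0 -0.0039 0.88; 0 0 0 0 0 0 0.88"}}

```text
time: 5.38
tool_pos: [0.6117, -0.1357, 0.0961]
orientation: [3.141, 0.0, -2.841]
wrist_force: [-2.7, -0.6, -0.3]
width: 0.0119
grip_force: 30.0
```

{"name": "apply_moves", "arguments": {"deltas": "0 0 0 -0.0032 0 -0.0033 0.88; 0 0 0 -0.0033 0 -0.0029 0.88; 0 0 0 0 0 0 0.88"}}

```text
time: 5.75
tool_pos: [0.6182, -0.1338, 0.1021]
orientation: [3.141, 0.001, -2.841]
wrist_force: [-2.7, 0.4, 0.9]
width: 0.0118
grip_force: 30.0
```

Run:
```python
from h import *
b=ctrl.capture("side")[205:285,325:425,::-1]
cv2.imwrite("pics/g3.png",cv2.resize(b,(700,560),interpolation=2));s=ctrl.state();print(s["tool_pos"],s["width"],s["wrist_force"])
m=ctrl.camera_model("side")
def px(p):
    c=m["mtx"]@(m["R"]@p+m["t"]);return np.round(((c[:2]/c[2]-[325,205])+.5)*7-.5)
O=np.array([.6474,-.1258,.073]);X=np.array([np.cos(.298),np.sin(.298),0])
for th in(0,.4,.6,.7,.8):
    k=O-X*.05*np.cos(.12+th)+np.array([0,0,.05*np.sin(.12+th)]);print(th,px(k),k)
print("tcp",px(s["tool_pos"]))
```

```text
[ 0.61803799 -0.13379881  0.10190124] 0.012108874090650578 [-3.14094959  0.49538693  0.68323779]
0 [323. 445.] [ 0.59994744 -0.14037487  0.07898561]
0.4 [343. 377.] [ 0.60592147 -0.13853997  0.09784401]
0.6 [361. 342.] [ 0.61146648 -0.13683684  0.10596923]
0.7 [371. 325.] [ 0.61479236 -0.13581531  0.10955729]
0.8 [382. 309.] [ 0.61844405 -0.13469371  0.11278008]
tcp [377. 341.]
```

View pics/g3.png

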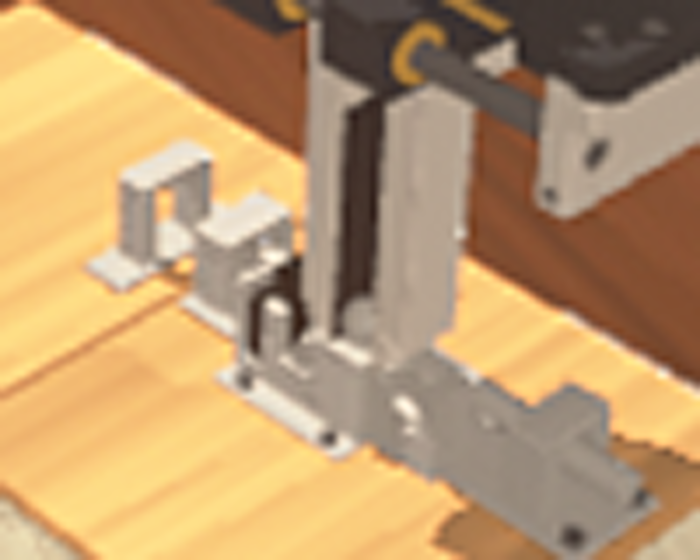

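The handle is up, with the ball at about (362,318) between the fingers (handle about 0.75). The post of rail past the far notch is at (265–293, 300–355), and the rail before it ends at about (308,340). I'll use these edges to refine the notch position and slide to 28 mm.

Run:
```python
from h import *
S2=lambda x,y:((x+.5)/7-.5+325,(y+.5)/7-.5+205)
O=np.array([.6474,-.1258,.073]);X=np.array([np.cos(.298),np.sin(.298),0]);Y=np.array([-X[1],X[0],0])
loc=lambda p:np.round(1000*np.array([(p-O)@X,(p-O)@Y,p[2]-.073]),1)
for nm,pt in dict(postTL=(264,303),postTR=(290,310),postBL=(266,352),postBR=(285,355),railL=(300,345),railLtop=(325,340)).items():
    print(nm,[loc(onplane("side",S2(*pt),O+X*x,X)) for x in(-.024,-.020)], loc(onz("side",S2(*pt),.083)))
```

```text
postTL [array([-24. ,  48. ,  10.1]), array([-20. ,  52. ,   5.7])] [-23.9  48.   10. ]
postTR [array([-24. ,  38.2,  13.5]), array([-20. ,  42.1,   9.1])] [-20.8  41.3  10. ]
postBL [array([-24. ,  46.6,  -5.9]), array([-20. ,  50.5, -10.4])] [-38.   32.7  10. ]
postBR [array([-24. ,  39.4,  -2.5]), array([-20. ,  43.3,  -7. ])] [-35.1  28.6  10. ]
railL [array([-24. ,  34. ,   4.2]), array([-20. ,  37.8,  -0.3])] [-29.2  29.   10. ]
railLtop [array([-24. ,  25. ,  11.3]), array([-20. ,  28.8,   6.9])] [-22.8  26.1  10. ]
```

{"name": "apply_moves", "arguments": {"deltas": "0 0 0 0 0.003 0 0.88; 0 0 0 0 0.005 0 0.88; 0 0 0 0 0.005 0 0.88; 0 0 0 0 0 0 0.88"}}

```text
time: 6.3
tool_pos: [0.6136, -0.1211, 0.1018]
orientation: [3.141, -0.0, -2.841]
wrist_force: [-3.0, -0.5, 1.0]
width: 0.0121
grip_force: 30.0
```

{"name": "apply_moves", "arguments": {"deltas": "0 0 0 0 0.005 0 0.88; 0 0 0 0 0.005 0 0.88; 0 0 0 0 0.005 0 0.88; 0 0 0 0 0.005 0 0.88; 0 0 0 0 0 0 0.88"}}

```text
time: 6.92
tool_pos: [0.6074, -0.1018, 0.1018]
orientation: [3.141, -0.001, -2.841]
wrist_force: [-4.3, -1.1, 2.9]
width: 0.012
grip_force: 30.0
```

{"name": "apply_moves", "arguments": {"deltas": "0 0 0 0 0.001 0 0.88; 0 0 0 0 0.001 0 0.88; 0 0 0 0 0 0 0.88; 0 0 0 0 0 0 0.88"}}

```text
time: 7.42
tool_pos: [0.6069, -0.1005, 0.1018]
orientation: [3.141, -0.001, -2.841]
wrist_force: [-4.2, -2.2, 1.8]
width: 0.0115
grip_force: 30.0
```

Run:
```python
from h import *
b=ctrl.capture("side")[205:285,325:425,::-1]
cv2.imwrite("pics/g4.png",cv2.resize(b,(700,560),interpolation=2));s=ctrl.state();print(s["tool_pos"],s["width"],s["wrist_force"])
O=np.array([.6474,-.1258,.073]);X=np.array([np.cos(.298),np.sin(.298),0]);Y=np.array([-X[1],X[0],0])
print((s["tool_pos"]-O)@X,(s["tool_pos"]-O)@Y)
```

```text
[ 0.60694672 -0.10045096  0.10184189] 0.011775296740816463 [-5.20355147 -2.87556878  2.55899511]
-0.031227617107834466 0.03610924410064615
```

View pics/g4.png

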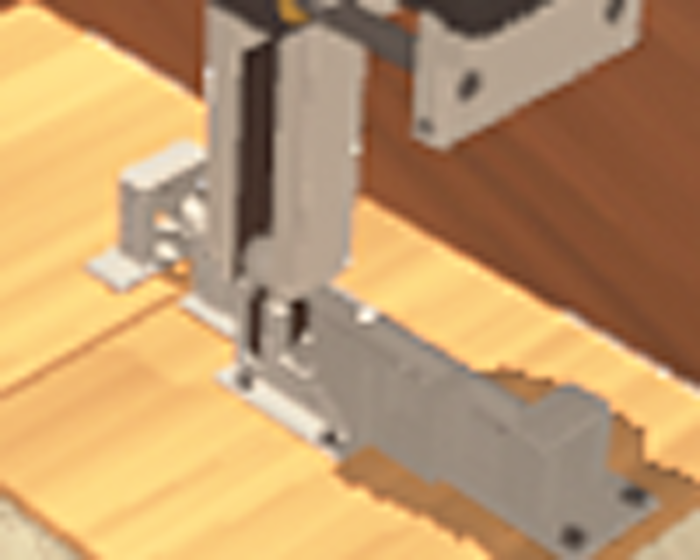

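The bolt is at about 36 mm and the ball is just above the notch gap at (290,335). A mild radial squeeze has built up, so I'll ease out 1 mm and then lower in small steps.

{"name": "apply_moves", "arguments": {"deltas": "0 0 0 0.001 0 0 0.88; 0 0 0 0.0016 0 0.0015 0.88; 0 0 0 0.0016 0 0.0016 0.88; 0 0 0 0 0 0 0.88"}}

```text
time: 7.98
tool_pos: [0.6036, -0.1016, 0.0983]
orientation: [3.141, 0.001, -2.841]
wrist_force: [-0.6, -0.5, 0.9]
width: 0.012
grip_force: 30.0
```

{"name": "apply_moves", "arguments": {"deltas": "0 0 0 0.0016 0 0.0016 0.88; 0 0 0 0.0016 0 0.0017 0.88; 0 0 0 0 0 0 0.88"}}

```text
time: 8.35
tool_pos: [0.6011, -0.1024, 0.0951]
orientation: [3.141, 0.002, -2.841]
wrist_force: [3.1, 0.6, -0.8]
width: 0.0116
grip_force: 30.0
```

{"name": "apply_moves", "arguments": {"deltas": "0 0 0 0.0008 0 0.001 0.88; 0 0 0 0.0008 0 0.001 0.88; 0 0 0 0 0 0 0.88"}}

```text
time: 8.72
tool_pos: [0.5998, -0.1029, 0.0932]
orientation: [3.142, 0.003, -2.841]
wrist_force: [5.7, 1.6, -1.9]
width: 0.0117
grip_force: 30.0
```

{"name": "apply_moves", "arguments": {"deltas": "0 0 0 0 0 0.0015 0.88; 0 0 0 0 0 0.0015 0.88; 0 0 0 0 0 0 0.88"}}

```text
time: 9.1
tool_pos: [0.598, -0.1036, 0.0901]
orientation: [3.141, -0.002, -2.842]
wrist_force: [0.6, 1.0, 0.6]
width: 0.0119
grip_force: 30.0
```

{"name": "apply_moves", "arguments": {"deltas": "0 0 0 0.001 0 0.0017 0.88; 0 0 0 0.001 0 0.0017 0.88; 0 0 0 0 0 0 0.88"}}

```text
time: 9.48
tool_pos: [0.5962, -0.1041, 0.0864]
orientation: [3.141, -0.001, -2.842]
wrist_force: [-0.5, -0.2, 2.0]
width: 0.0121
grip_force: 30.0
```

The handle is now at about 0.38, below the rail range, so the stem is in the notch. I'll carry on down.

{"name": "apply_moves", "arguments": {"deltas": "0 0 0 0.0012 0 0.002 0.88; 0 0 0 0.001 0 0.002 0.88; 0 0 0 0 0 0 0.88"}}

```text
time: 9.85
tool_pos: [0.5945, -0.1047, 0.0823]
orientation: [3.142, -0.001, -2.841]
wrist_force: [-1.4, -0.0, 0.8]
width: 0.012
grip_force: 30.0
```

{"name": "apply_moves", "arguments": {"deltas": "0 0 0 0.0009 0 0.002 0.88; 0 0 0 0.0008 0 0.002 0.88; 0 0 0 0 0 0 0.88"}}

```text
time: 10.22
tool_pos: [0.5929, -0.1051, 0.078]
orientation: [3.141, -0.001, -2.841]
wrist_force: [1.0, -3.5, -0.4]
width: 0.012
grip_force: 30.0
```

{"name": "apply_moves", "arguments": {"deltas": "0 0 0 0.0006 0 0.002 0.88; 0 0 0 0.0005 0 0.002 0.88; 0 0 0 0 0 0 0.88"}}

```text
time: 10.6
tool_pos: [0.592, -0.1054, 0.0744]
orientation: [3.141, -0.0, -2.841]
wrist_force: [-0.9, 0.4, -1.0]
width: 0.0121
grip_force: 30.0
```

{"name": "apply_moves", "arguments": {"deltas": "0 0 0 0.0003 0 0.0015 0.88; 0 0 0 0.0003 0 0.0015 0.88; 0 0 0 0 0 0 0.88"}}

```text
time: 10.98
tool_pos: [0.5912, -0.1057, 0.0717]
orientation: [3.141, -0.001, -2.841]
wrist_force: [-3.0, -1.3, 1.1]
width: 0.0118
grip_force: 30.0
```

{"name": "apply_moves", "arguments": {"deltas": "0 0 0 0.0002 0 0.001 0.88; 0 0 0 0.0001 0 0.001 0.88; 0 0 0 0 0 0 0.88"}}

```text
time: 11.35
tool_pos: [0.5907, -0.1059, 0.0696]
orientation: [3.141, -0.001, -2.842]
wrist_force: [-4.3, -0.9, 1.0]
width: 0.012
grip_force: 30.0
```

{"name": "apply_moves", "arguments": {"deltas": "0 0 0 0 0 0 0.82; 0 0 0 0 0 0 0.7; 0 0 0 0 0 0 0.6; 0 0 0 0 0 0 0.6; 0 0 0 0 0 0 0.6"}}

```text
time: 11.98
tool_pos: [0.5914, -0.1056, 0.0698]
orientation: [3.142, 0.0, -2.841]
wrist_force: [-0.0, -0.1, 0.9]
width: 0.0374
grip_force: 0.0
```

{"name": "apply_moves", "arguments": {"deltas": "0 0 0 0 0 -0.02 0.6; 0 0 0 0 0 -0.04 0.6; 0 0 0 0 0 -0.05 0.6; 0 0 0 0.05 0 -0.03 0.6; 0 0 0 0.05 0 0 0.6"}}

```text
time: 12.6
tool_pos: [0.4965, -0.1361, 0.2135]
orientation: [-3.137, 0.006, -2.84]
wrist_force: [0.4, 0.3, -0.2]
width: 0.0373
grip_force: 0.0
```

{"name": "apply_moves", "arguments": {"deltas": "0 0 0 0.05 0 0 0.6; 0 0 0 0.05 0 0 0.6; 0 0 0 0 0 0 0.6"}}

```text
time: 12.98
tool_pos: [0.3983, -0.1654, 0.2103]
orientation: [-3.14, 0.001, -2.845]
wrist_force: [-0.6, -0.6, 0.2]
width: 0.0379
grip_force: 0.0
```

Run:
```python
from h import *
b=ctrl.capture("side")
a=ctrl.capture("top")[145:265,250:470]
b=cv2.resize(b[175:365,240:450],(440,398),interpolation=2)
a=cv2.resize(a,(360,196),interpolation=2);c=np.zeros((398,360,3),np.uint8);c[:196]=a
cv2.imwrite("pics/f.png",np.hstack([b,c])[:,:,::-1])
```

```text
(no output)
```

View pics/f.png

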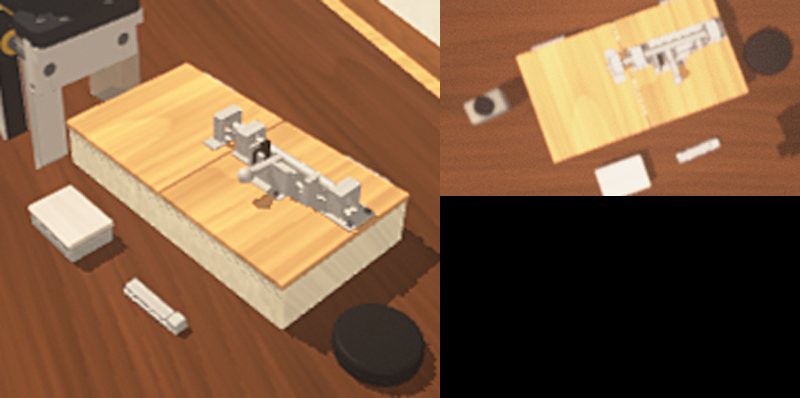

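The side view shows the handle lying in the far notch, with the ball at (247,174) and the rod through the staple. The bystanders haven't moved and the gripper is clear. I'll check the ball's height and hand in if it is down.

Run:
```python
from h import *
k,e=tri((250+(681+.5-440)/360*220-.5,145+80.5/196*120-.5),(240+247.5/440*210-.5,175+174.5/398*190-.5))
O=np.array([.6474,-.1258,.073]);X=np.array([np.cos(.298),np.sin(.298),0]);Y=np.array([-X[1],X[0],0])
m=ctrl.camera_model("side")
for th in(0,.15,.5):
    p=O+Y*.0363-X*.05*np.cos(.12+th)+np.array([0,0,.05*np.sin(.12+th)]);c=m["mtx"]@(m["R"]@p+m["t"]);c=c[:2]/c[2]
    print(th,(c-[240,175])*[440/210,398/190])
print(k,e,(k-O)@X,(k-O)@Y)
```

```text
0 [244.27366729 174.4081538 ]
0.15 [245.6590184  167.14673728]
0.5 [252.33433531 149.37441229]
[ 0.58860904 -0.11005362  0.08348442] 0.0009453774148474094 -0.05157651052797416 0.03231392204956514
```

The ball's pixel row matches the fully-down prediction (174), so I'm handing in.

```bash
python3 -c "
from workcell import ctrl
print(ctrl.sign_off())"
```

```text
the job is handed in; nothing more can be done
None
```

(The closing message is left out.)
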